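# Gauge a glass dish: read its label, then hold the probe on the dot

## Task

Lift the blue gauge pen out of its wooden stand and aim its nose square at the middle of the chequered black-and-white label on the carton's raised flap, from about 60 mm away and without touching the carton, holding still there for a good second so that it reads the sample code. Then bring the pen square onto the orange dot on the glass dish in the sloping rest and press gently until the spring tip is pushed in about half of its 10 mm travel. Finish while holding the pen steadily there, never jabbing the glass, and leave the cup, the jar and the bowl where they are.

Things in the scene. Friction and masses are not known exactly. Their poses are not given: they have to be found in the camera images.
- pen: Gauge pen, about 155 g, upright in the stand, nose down. Origin: on its axis at the underside of the black flange (38 mm across, 6 mm thick) resting on the stand; z up along the pen. Blue barrel, z 6 to 100 mm, 30 mm (x) by 24 mm (y): grip here. Grey nose 16 mm across to z = -40 mm, then steel spring tip to z = -60 mm. The code reader looks out along -z.
- plunger (a joint): How far the spring tip is pushed into the nose, m: 0 = fully out, 0.010 = bottomed. It starts to yield at 1.4 N and stiffens by 0.35 N per mm (3.2 N at half travel, 4.9 N at the end, beyond that it is rigid).
- tip (a point): End of the pen's round steel tip (ball of 10 mm diameter), on the pen's axis, 60 mm below the pen's origin when fully out.
- focus (a point): Point on the pen's axis 60 mm ahead of the free tip (120 mm below the pen's origin) where the code reader is in focus; axes as the pen's.
- stand: Fixed light wooden block 70 x 70 x 75 mm high, origin at the centre of its underside, with a central hole 20 mm wide and 68 mm deep, open at the top, for the pen's nose: lift the pen straight up by 70 mm to clear it.
- carton: Fixed open cardboard carton 110 x 110 mm, 60 mm high, origin at the centre of its underside. Its flap is fixed half open: hinged at the -x rim at 63 mm height and rising towards the carton's +x at 25 degrees to 110 mm height, propped by a glass vase inside.
- label (a point): Centre of the chequered black-and-white square label (48 x 48 mm) on the outer side of the carton's flap, about 87 mm above the table; z is the outward normal, 25 degrees from vertical, leaning towards the carton's -x.
- rest: Fixed wooden rest, 150 x 140 mm, origin at the centre of its underside; its board slopes at 15 degrees, 25 mm high at its -x edge and 64 mm at its +x edge. It carries the glass dish, fixed to it.
- dish: Shallow round clear glass dish fixed on the rest, 120 mm across the rim, 12 mm high, flat inner floor about 92 mm across, 6 mm above its origin (centre of its underside); z is its axis, 15 degrees from vertical, leaning towards the rest's -x.
- dot (a point): Centre of the flat orange dot (20 mm diameter) on the dish's inner floor, 18 mm off the dish's centre towards its +y; on the glass surface, about 51 mm above the table; z is the outward normal of the glass.
- cup: Loose amber glass cup, 72 mm across, 75 mm high, origin at the centre of its underside. To be left alone.
- jar: Loose green glass jar with cork lid, 68 mm across, 90 mm high, origin at the centre of its underside. To be left alone.
- bowl: Loose white bowl, 84 mm across, 50 mm high, origin at the centre of its underside. To be left alone.
Mind the look-alikes: they are no part of the job. Leave any green or yellow look-alike of the rest alone.

How it is judged:
On the way, in this order (a step that is already met when the one before it is completed fails the run):
1. the pen is held clear of its stand (contact force between the fingers and pen above 1 N and height (world z) of tip above 0.085 m), for 0.1 s.
2. the pen is held still with its focus on the label, square to it, for 0.6 s (contact force between the fingers and pen above 1 N and distance between focus and label below 0.025 m and angle between the z axis of pen and the z axis of label, either way round below 0.22 rad and linear speed of pen below 0.02 m/s), for 0.6 s.
At the end, for the whole second after the job is handed in: The fingers still hold the pen, at rest, its tip on the glass within 10 mm of the orange dot's centre, the pen's axis within 0.15 rad of the glass's normal, the spring tip pushed in by 2 to 8 mm (contact force 1 to 8 N), and the pen is not resting on the stand (contact force between the fingers and pen above 1 N and distance between tip and dot below 0.01 m and angle between the z axis of pen and the z axis of dot, either way round below 0.15 rad and z of pen in the frame of dot above 0.03 m and value of joint plunger between 0.002 and 0.008 m and contact force between pen and dish between 1 and 8 N and linear speed of pen below 0.01 m/s and contact force between pen and stand below 0.1 N); the arm keeps its last pose, push and grip.
It fails at once if the glass dish is struck or pressed with more than 12 N (contact force between any of pen, the arm, the fingers and dish above 12 N).
It fails at once if the pen or the robot touches the carton (over 1 N) (contact force between any of pen, the arm, the fingers and carton above 1 N).
It fails at once if the amber glass cup is shifted by more than 20 mm (distance of cup from where it was at the start of the episode above 0.02 m).
It fails at once if the green glass jar is shifted by more than 20 mm (distance of jar from where it was at the start of the episode above 0.02 m).
It fails at once if the white bowl is shifted by more than 20 mm (distance of bowl from where it was at the start of the episode above 0.02 m).
It also fails if it takes over 58 s, if anything falls off the work surface, if the arm or the gripper's body presses on something with over 40 N, if the wrist force passes 120 N, or if a joint passes its speed limit or range.

## Robot

A 7-joint arm with a two-finger parallel gripper is mounted at the origin on the work surface. World frame = base frame: x ahead of the robot, y to its left, z up, the work surface at z = 0. Lengths are in m, angles in rad, forces in N, time in s.
With the tool pointing down it reaches from about 0.4 to 0.85 m from the base axis. Payload 10.4 kg.
Tool frame: the origin (TCP) lies between the finger pads; the fingertips stand r.nose_length ahead of it and the grasp point (between the pads) lies 6 mm ahead of it (r.nose_length is the distance from the TCP to the fingertips, in m); z points along the fingers, x is the direction in which the jaws open and shut, and the axes are right-handed (so a half turn about z gives the same grasp; the last joint's range is limited). The gripper opens to 87 mm and grips with 3 to 60 N. Pads are 19 mm wide; open, the fingers measure 117 mm over their backs; the gripper's body (75 mm by 190 mm) begins 51 mm behind the grasp point.
Start: joints at [1.195, 0.332, -0.065, 1.46, 0.022, 1.35, -0.088], TCP at [0.216, -0.587, 0.221] pointing down, gripper open.
Joint ranges: [-2.6, 2.6], [-0.5, 2.12], [-1.47, 1.34], [0.16, 2.42], [-1.27, 4.41], [0.06, 2.06], [-2.6, 2.6]. Speed limits (rad/s): [2.22, 2.22, 2.79, 2.79, 3.14, 3.14, 3.14].

## Interface

Orientations are given as a unit quaternion [x, y, z, w].
In Python, from bench import r gives the robot as it stands. The module is installed in compiled form; this text tells all that it offers.
- The arm moves only by the shell command python3 -m creep 'ROWS' [OPENING] [FORCE]. ROWS is JSON, a list of rows, each an object of numbers: "x", "y", "z": the shift along the world's x, y, z in m; "spin": the turn about the world's z in degrees. In form: [{"x": .., "y": .., "z": .., "spin": ..}, ...]. A call has 1 to 12 rows; each row is the pose to reach, as a shift and turn from the pose commanded when the call began; what a row does not reach only later rows make up. A row lasts 1/8 s, in which the tool goes at most 62.5 mm and 10.7 degrees, less where a joint would pass 70% of its speed; a pose out of reach is approached as far as the arm can. A call with a gripper value outside its range is refused whole. OPENING is the finger opening in m, from 0 to 0.087, set as the call begins (- or left out, the last holds). The fingers move at their own pace and stop on an object; FORCE is the grip in N (left out, the last holds). Time passes only in rows, so rows that repeat a pose let the fingers close. It gives the time, the measured TCP pose, the force and the opening at its end, in the units of the state.
- r.read_state(): the state, without advancing time (a new reading comes with each control period).
- r.camera(name): name is "scene" or "top" or "wrist"; returns a dict with "pixels" (400x640x3 uint8, blue, green, red), "z_map" (400x640 float32, m along the optical axis (not along the pixel's ray), 0 where there is no reading), "K" (3x3 intrinsics, pixels), "R" (3x3) and "t" (3): a world point X has camera coordinates R X + t. Camera axes: x right, y down, z forward; pixel columns grow to the right and rows downward; lengths in m; the calibration is good to about 2 mm. A picture is of the moment at which its call begins.
- r.close_job(): hands the job in, once; it reports no verdict.
The state is a dict: "time": time; "joint_positions": joint angles; "joint_vel": joint speeds; "joint_torque": joint torques, N m; "ee_pos": TCP position; "eef_rot": TCP orientation; "ft_force": force on the tool from outside, world axes, zero at the start; "torque": the same for the moment, N m; "width": finger opening in m.
Only numpy, scipy, OpenCV 4.12 (cv2) and the standard library are available. Lean on these libraries where they do the work, as an engineer would, in place of code of your own. Each camera call takes 0.05 s, during which the arm holds its last target. There are 200 camera calls.

## Working session

There is one attempt and no reset: what is moved stays moved. The work goes in short steps, Python scripts to look and compute and a shell command to move; the robot and the scene stay as the last step left them, time stands still between calls to the robot, and variables do not carry over. Pictures are saved under pics/ and viewed, about 8 in all and at most 12, crops included, and the job is handed in when it is done.

```bash
mkdir -p pics; cat > h.py <<'E'
from bench import r
import numpy as np, cv2
from scipy.spatial.transform import Rotation as Ro
def pts(c):
    z=c["z_map"]; v,u=np.mgrid[:z.shape[0],:z.shape[1]]
    p=np.stack([(u-c["K"][0,2])*z/c["K"][0,0],(v-c["K"][1,2])*z/c["K"][1,1],z],-1)
    return (p-c["t"])@c["R"]
def proj(c,X):
    q=c["K"]@(c["R"]@np.asarray(X,float)+c["t"]); return q[:2]/q[2]
def st():
    s=r.read_state(); print("t",round(s["time"],2),"p",np.round(s["ee_pos"],4),"eul zyx",np.round(Ro.from_quat(s["eef_rot"]).as_euler("ZYX",degrees=True),1),"F",np.round(s["ft_force"],2),"w",round(float(s["width"]),4)); return s
E
python3 - <<'E'
from h import *
s=st(); print(r.nose_length, s)
for n in("top","scene"):
    c=r.camera(n); np.savez(f"{n}0.npz",**c); cv2.imwrite(f"pics/{n}0.png",c["pixels"]); print(n,c["K"][0,0],-c["R"].T@c["t"],c["R"])
E
```

```text
t 0.0 p [ 0.2158 -0.5862  0.2199] eul zyx [-6.98e+01  1.00e-01  1.80e+02] F [-0.3  -0.06  0.2 ] w 0.0871
0.025 {'time': 0.0, 'joint_positions': array([ 1.19542971,  0.33285662, -0.06473318,  1.46089305,  0.0215944 ,
        1.34990451, -0.08853066]), 'joint_vel': array([ 0.00095996,  0.00057001,  0.00080014,  0.0006171 ,  0.00034522,
        0.00058608, -0.00114032]), 'joint_torque': array([-1.51527151e-03, -6.23260832e+01,  2.39075051e-02, -3.89898562e+01,
       -6.14033989e-02,  3.97084840e-02,  1.82588451e-04]), 'ee_pos': array([ 0.21582243, -0.58615897,  0.21988659]), 'eef_rot': array([ 8.20217352e-01, -5.72051597e-01, -5.73127058e-04, -3.71642604e-04]), 'ft_force': array([-0.30000454, -0.0619244 ,  0.20060446]), 'torque': array([-0.01787402, -0.07216364,  0.00859334]), 'width': 0.08709145262422925}
top 470.0965497217088 [0.43738057 0.09124039 1.15241505] [[ 5.12998418e-03 -9.99986566e-01 -7.42090716e-04]
 [-9.95952522e-01 -5.04269372e-03 -8.97393165e-02]
 [ 8.97343689e-02  1.19944839e-03 -9.95965012e-01]]
scene 487.09613570649236 [ 1.20364214 -0.43104228  1.10040755] [[ 0.60334448  0.79734092  0.01492976]
 [ 0.61811142 -0.45572916 -0.64050699]
 [-0.5038985   0.39567461 -0.7678072 ]]
```

View pics/top0.png

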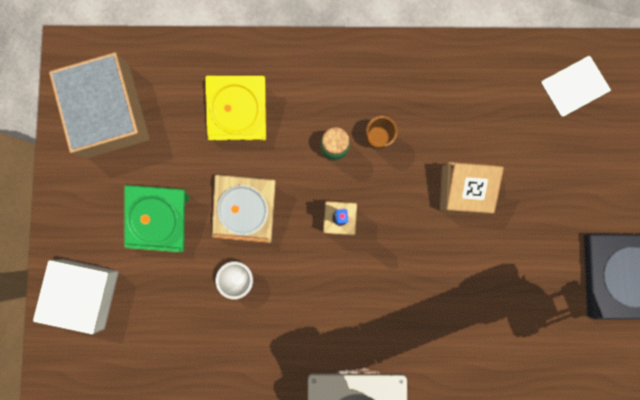

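View pics/scene0.png

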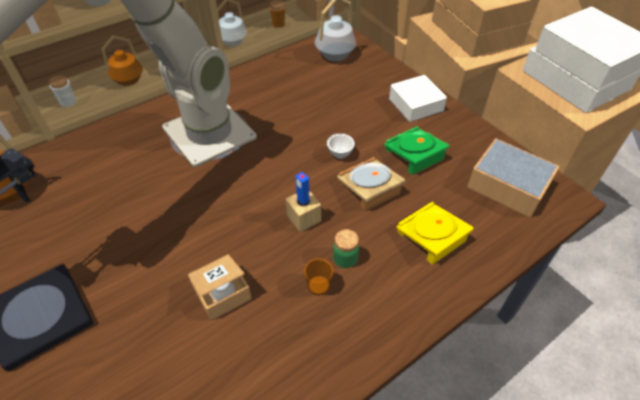

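Top view: pen (342,216) in the light stand; carton with label (475,188). Rest candidates are green (155,218), yellow (235,107) and light wood (244,209); only the wooden one with the clear dish and dot at (235,209) fits the description. The jar (336,143), cup (380,130) and bowl (234,280) are clear of these.

```bash
cat > m.py <<'E'
from h import *
def plane(P):
    P=P[np.isfinite(P).all(1)]; m=np.median(P,0); P=P[np.linalg.norm(P-m,axis=1)<.05]
    for _ in range(3):
        m=P.mean(0); n=np.linalg.svd(P-m)[2][2]; n*=np.sign(n[2]); d=(P-m)@n; P=P[abs(d)<2*d.std()+1e-4]
    return m,n,d.std()
for nm in("top","scene"):
    c=np.load(nm+"0.npz"); P=pts(c); im=c["pixels"]; hsv=cv2.cvtColor(im,cv2.COLOR_BGR2HSV); H,S,V=cv2.split(hsv)
    W=(P[...,0]>.2)&(P[...,0]<.9)&(abs(P[...,1])<.6)
    print(nm)
    blue=(H>105)&(H<130)&(S>150)&W
    b=P[blue]; top=b[b[:,2]>b[:,2].max()-.006]; print(" pen top n",len(top),top.mean(0),"zmax",b[:,2].max())
    for hh in (.15,.165,.175):
        q=b[abs(b[:,2]-hh)<.006]; print("  slice",hh,len(q),q.mean(0) if len(q) else "")
    org=((H>5)&(H<16)&(S>170)&(V>180)&W).astype(np.uint8)
    n,l,s,ce=cv2.connectedComponentsWithStats(org)
    for i in range(1,n):
        if s[i,4]>15: print(" orange",s[i],ce[i],np.median(P[l==i],0))
    zone=[(440,505,155,220),(190,252,250,320)][nm=="scene"]
    u0,u1,v0,v1=zone
    L=np.zeros(H.shape,bool); L[v0:v1,u0:u1]=1
    lab=L&(S<60)&W&(P[...,2]>.06)&((V>150)|(V<70))
    k=cv2.morphologyEx(lab.astype(np.uint8),cv2.MORPH_CLOSE,np.ones((5,5)))
    n,l,s,ce=cv2.connectedComponentsWithStats(k); i=1+s[1:,4].argmax()
    m,nn,sd=plane(P[l==i]); print(" label",s[i],ce[i],"world",P[l==i].mean(0)); 
    f=L&(P[...,2]>.068)&(P[...,2]<.107); m,nn,sd=plane(P[f]); print("  flap plane",m,nn,"tilt",np.degrees(np.arccos(nn[2])),"az",np.degrees(np.arctan2(nn[1],nn[0])),sd)
    # rest board (light wood) near dish
    u0,u1,v0,v1=[(205,285,165,250),(330,412,150,212)][nm=="scene"]
    L=np.zeros(H.shape,bool); L[v0:v1,u0:u1]=1
    w=L&(S>60)&(H<25)&(V>140)&(P[...,2]>.022)&(P[...,2]<.075)
    m,nn,sd=plane(P[w]); print(" board",w.sum(),m,nn,"tilt",np.degrees(np.arccos(nn[2])),"az",np.degrees(np.arctan2(nn[1],nn[0])),sd)
    print("  board box centre",cv2.minAreaRect(np.float32(P[w][:,:2])))
    u0,u1,v0,v1=[(318,362,195,242),(280,326,190,232)][nm=="scene"]
    L=np.zeros(H.shape,bool); L[v0:v1,u0:u1]=1
    w=L&(abs(P[...,2]-.075)<.006)&~blue; print(" stand top",w.sum(),cv2.minAreaRect(np.float32(P[w][:,:2])))
    u0,u1,v0,v1=[(300,480,110,240),(180,330,160,320)][nm=="scene"]
    if nm=="top":
        cv2.imwrite("pics/crop1.png",np.hstack([cv2.resize(im[195:240,320:365],(390,390),interpolation=2),cv2.resize(im[170:245,207:282],(390,390),interpolation=2)]))
E
python3 m.py
```

```text
top
 pen top n 1 [0.43738057 0.09124039 1.15241505] zmax 1.1524150525194827
  slice 0.15 1 [0.47004677 0.05583816 0.15570692]
  slice 0.165 1 [0.47204311 0.05596373 0.15913209]
  slice 0.175 80 [0.47941821 0.04707963 0.17604307]
 orange [369 129  14  16  83] [375.51807229 136.44578313] [ 0.68530215 -0.04560416  0.00616428]
 label [462 177  26  23 474] [474.50843882 188.16244726] world [ 0.55046008 -0.26068705  0.09067024]
  flap plane [ 0.55071634 -0.26116922  0.08803338] [-0.41536492  0.02667832  0.90926358] tilt 24.59621896950448 az 176.32501817719447 0.0016637584681412324
 board 1770 [0.52721934 0.27187268 0.05626278] [-0.14419482  0.01569186  0.98942489] tilt 8.339950768294589 az 173.7892822946514 0.0018531456808376038
  board box centre ((0.5038372874259949, 0.2723569869995117), (0.1404474377632141, 0.14720463752746582), 85.05400085449219)
 stand top 713 ((0.4816246032714844, 0.04511955380439758), (0.07004326581954956, 0.07011537253856659), 86.55770111083984)
scene
 pen top n 44 [0.48836459 0.03989173 0.17348883] zmax 0.17649782774865705
  slice 0.15 22 [0.49783862 0.03955611 0.14987761]
  slice 0.165 25 [0.49539411 0.04160318 0.16606376]
  slice 0.175 46 [0.48885288 0.03972339 0.17329899]
 label [204 265  24  18 241] [215.09958506 273.43983402] world [ 0.55069276 -0.26310017  0.08579454]
  flap plane [ 0.5609335  -0.26642141  0.09008491] [-0.41071219  0.03139103  0.91122451] tilt 24.324878539621444 az 175.6293391016312 0.001288570186712613
 board 772 [0.54954267 0.22855572 0.05681459] [-0.25063339  0.02200721  0.9678319 ] tilt 14.572077195276618 az 174.98193417308946 0.0014948996595050836
  board box centre ((0.5050379037857056, 0.26932838559150696), (0.14482249319553375, 0.15083028376102448), 86.4634780883789)
 stand top 370 ((0.4848840534687042, 0.04245821759104729), (0.07088922709226608, 0.07372641563415527), 86.2759780883789)
```

View pics/crop1.png

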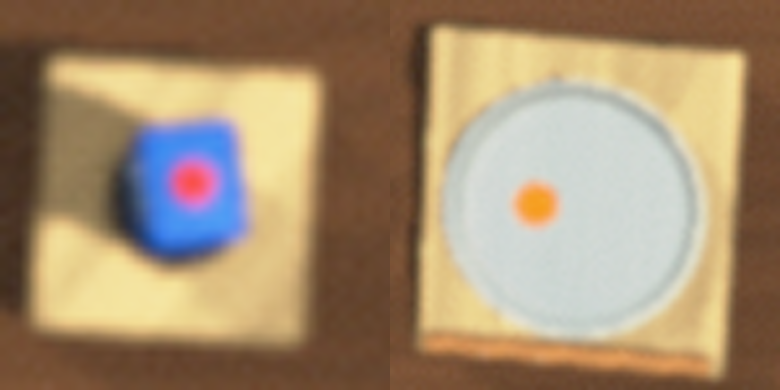

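```bash
cat >> h.py <<'E'
def ray(c,u,v,z):
    d=c["R"].T@np.linalg.inv(c["K"])@np.array([u,v,1.]); o=-c["R"].T@c["t"]; return o+d*(z-o[2])/d[2]
def cen(m): 
    n,l,s,ce=cv2.connectedComponentsWithStats(m.astype(np.uint8)); i=1+s[1:,4].argmax(); return ce[i],s[i]
E
python3 - <<'E'
from h import *
for nm in("top","scene"):
    c=np.load(nm+"0.npz"); im=c["pixels"]; H,S,V=cv2.split(cv2.cvtColor(im,cv2.COLOR_BGR2HSV))
    def box(m,u0,u1,v0,v1):
        o=np.zeros(m.shape,bool); o[v0:v1,u0:u1]=m[v0:v1,u0:u1]; return o
    t=nm=="top"
    a=cen(box((S>90)&(H>3)&(H<22)&(V>150),*((228,243,202,217) if t else (365,382,165,182)))); print(nm,"dot",a,ray(c,*a[0],.051))
    a=cen(box((S>80)&((H>150)|(H<8)),*((335,350,208,224) if t else (295,310,165,185)))); print(" red",a,ray(c,*a[0],.176))
    Z=pts(c)[...,2]
    m=box((S>100)&(H>100)&(H<135),*((325,360,198,240) if t else (290,315,165,210)))
    if t:
        tm=m&(Z>.171); print(" topface",cv2.minAreaRect(np.argwhere(tm)[:,::-1].astype(np.float32)), cen(tm))
    # label dark+white square
    u0,u1,v0,v1=(460,492,172,205) if t else (198,235,258,290)
    w=box(S<70,u0,u1,v0,v1); rc=cv2.minAreaRect(np.argwhere(w)[:,::-1].astype(np.float32)); print(" label",rc,ray(c,*rc[0],.087))
E
```

```text
top dot (array([234.61538462, 208.75      ]), array([231, 205,   8,   8,  52], dtype=int32)) [0.50332176 0.29007597 0.051     ]
 red (array([341.78947368, 215.63157895]), array([340, 214,   5,   5,  19], dtype=int32)) [0.4826569  0.04455811 0.176     ]
 topface ((341.5, 216.0), (14.0, 11.0), 90.0) (array([341.2       , 216.53076923]), array([336, 209,  12,  15, 130], dtype=int32))
 label ((474.53692626953125, 188.09425354003906), (23.90143394470215, 21.819114685058594), 5.19442892074585) [ 0.5510627  -0.26203754  0.087     ]
scene dot (array([374.64705882, 173.05882353]), array([372, 172,   6,   3,  17], dtype=int32)) [0.50264644 0.28782077 0.051     ]
 red (array([301.875, 175.875]), array([301, 175,   3,   3,   8], dtype=int32)) [0.48196871 0.04350869 0.176     ]
 label ((218.90003967285156, 280.800048828125), (28.174455642700195, 22.360679626464844), 63.43495178222656) [ 0.57499269 -0.26596809  0.087     ]
```

```bash
python3 -m creep '[{"x":0.03,"y":0.06,"z":0.02,"spin":-8},{"x":0.06,"y":0.12,"z":0.04,"spin":-16},{"x":0.09,"y":0.18,"z":0.05,"spin":-24},{"x":0.12,"y":0.24,"z":0.05,"spin":-25},{"x":0.16,"y":0.30,"z":0.05,"spin":-25},{"x":0.19,"y":0.36,"z":0.05,"spin":-25},{"x":0.22,"y":0.42,"z":0.05,"spin":-25},{"x":0.24,"y":0.48,"z":0.05,"spin":-25},{"x":0.255,"y":0.54,"z":0.05,"spin":-25},{"x":0.266,"y":0.60,"z":0.05,"spin":-25},{"x":0.266,"y":0.63,"z":0.05,"spin":-25},{"x":0.266,"y":0.63,"z":0.05,"spin":-25}]' 0.087 10; python3 - <<'E'
from h import *
st(); c=r.camera("wrist"); np.savez("w1.npz",**c); cv2.imwrite("pics/w1.png",c["pixels"])
E
```

```text
time: 1.6
ee_pos: [0.4816, 0.0484, 0.2707]
eef_rot: [-0.68, 0.733, 0.0, 0.0]
ft_force: [-0.4, -1.0, -1.0]
width: 0.0871
t 1.6 p [0.4816 0.0484 0.2707] eul zyx [-9.44e+01  1.00e-01  1.80e+02] F [-0.41 -0.95 -1.02] w 0.0871
```

View pics/w1.png

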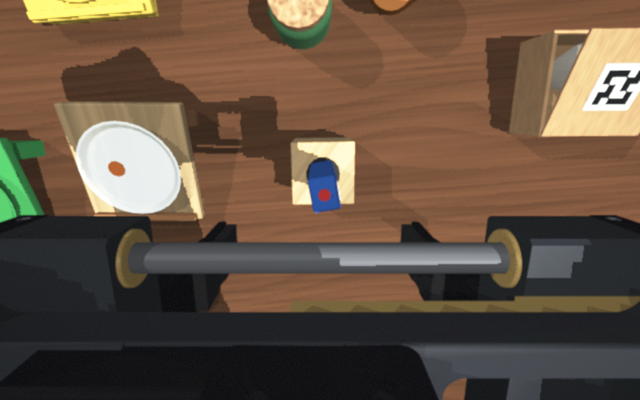

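```bash
python3 - <<'E'
from h import *
c=np.load("w1.npz"); im=c["pixels"]; H,S,V=cv2.split(cv2.cvtColor(im,cv2.COLOR_BGR2HSV)); P=pts(c)
print("cam",-c["R"].T@c["t"])
u,v=np.meshgrid(np.arange(640),np.arange(400)); bx=(u>290)&(u<360)&(v>140)&(v<214)
a=cen(bx&(S>100)&((H>160)|(H<8))); print("red",a,ray(c,*a[0],.176), P[int(a[0][1]),int(a[0][0])])
b=bx&(S>120)&(H>100)&(H<135); print(P[b].min(0),P[b].max(0))
t=b&(abs(P[...,2]-.176)<.005); Q=np.array([ray(c,*q,.175)[:2] for q in np.argwhere(t|(bx&(S>100)&((H>160)|(H<8))))[:,::-1]],np.float32)*1000; print("topface mm",len(Q),cv2.minAreaRect(Q))
a=cen((u<200)&(v>150)&(v<190)&(S>140)&(H<15)&(V>90)&(u>100)&(u<130)); print("dot",a,ray(c,*a[0],.051))
cv2.imwrite("pics/w1c.png",cv2.resize(im[135:220,280:365],(510,510),interpolation=2))
E
```

```text
cam [0.54587899 0.04386177 0.43433631]
red (array([324.05555556, 194.59259259]), array([319, 189,  11,  12, 108], dtype=int32)) [0.48264947 0.04427162 0.176     ] [0.48317858 0.04428082 0.17611189]
[0.467601   0.03161435 0.07949317] [0.54587899 0.06068737 0.43433631]
topface mm 873 ((483.4815673828125, 44.330692291259766), (29.066415786743164, 22.660184860229492), 6.2789788246154785)
dot (array([116.17763158, 168.24342105]), array([109, 162,  15,  13, 152], dtype=int32)) [0.50318364 0.28945352 0.051     ]
```

View pics/w1c.png

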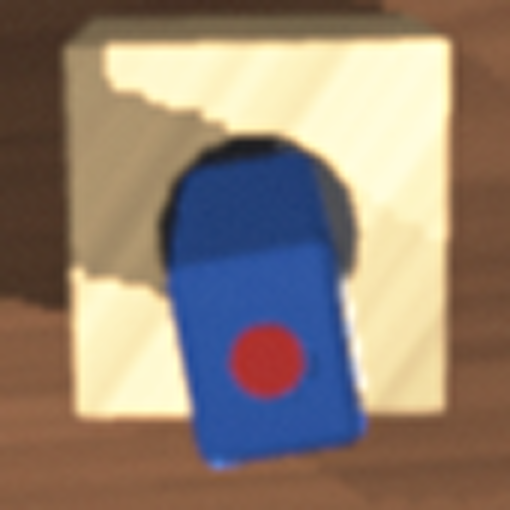

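The wrist crop shows the pen's top face centred at about (268,360) in the crop and turned about 6° from world x. I'll align to it, descend and close.

```bash
python3 -m creep '[{"x":0.001,"spin":5},{"x":0.001,"spin":10.7},{"x":0.001,"z":-0.03,"spin":10.7},{"x":0.001,"z":-0.06,"spin":10.7},{"x":0.001,"z":-0.09,"spin":10.7},{"x":0.001,"z":-0.11,"spin":10.7},{"x":0.001,"z":-0.124,"spin":10.7},{"x":0.001,"z":-0.124,"spin":10.7},{"x":0.001,"z":-0.124,"spin":10.7}]' && python3 -m creep '[{"z":0},{"z":0},{"z":0},{"z":0},{"z":0},{"z":0},{"z":0},{"z":0}]' 0.0 12; python3 -c "
from h import *
st()"
```

```text
t 1.65 p [0.4817 0.0466 0.2705] eul zyx [-94.5   0.  180. ] F [-1.48 -0.28 -0.26] w 0.0869invalid input at $[0]: expected keys x, y, z, spin
```

```bash
python3 -m creep '[{"x":0.001,"y":0,"z":0,"spin":5},{"x":0.001,"y":0,"z":0,"spin":10.7},{"x":0.001,"y":0,"z":-0.03,"spin":10.7},{"x":0.001,"y":0,"z":-0.06,"spin":10.7},{"x":0.001,"y":0,"z":-0.09,"spin":10.7},{"x":0.001,"y":0,"z":-0.11,"spin":10.7},{"x":0.001,"y":0,"z":-0.124,"spin":10.7},{"x":0.001,"y":0,"z":-0.124,"spin":10.7},{"x":0.001,"y":0,"z":-0.124,"spin":10.7}]' && python3 -m creep '[{"x":0,"y":0,"z":0,"spin":0},{"x":0,"y":0,"z":0,"spin":0},{"x":0,"y":0,"z":0,"spin":0},{"x":0,"y":0,"z":0,"spin":0},{"x":0,"y":0,"z":0,"spin":0},{"x":0,"y":0,"z":0,"spin":0},{"x":0,"y":0,"z":0,"spin":0},{"x":0,"y":0,"z":0,"spin":0}]' 0.0 12; python3 -c "
from h import *
st()"
```

```text
time: 2.78
ee_pos: [0.4835, 0.0432, 0.1474]
eef_rot: [0.743, -0.67, 0.0, -0.0]
ft_force: [0.1, 0.2, 0.2]
width: 0.0873
time: 3.78
ee_pos: [0.483, 0.0435, 0.1467]
eef_rot: [0.743, -0.67, 0.0, 0.0]
ft_force: [-0.1, 0.2, -0.4]
width: 0.0242
t 3.77 p [0.483  0.0435 0.1467] eul zyx [-84.1  -0.  180. ] F [-0.09  0.24 -0.44] w 0.0242
```

```bash
python3 -m creep '[{"x":0,"y":0,"z":0.01,"spin":0},{"x":0,"y":0,"z":0.02,"spin":0},{"x":0,"y":0,"z":0.03,"spin":0},{"x":0,"y":0,"z":0.04,"spin":0},{"x":0,"y":0,"z":0.046,"spin":0},{"x":0,"y":0,"z":0.046,"spin":0},{"x":0,"y":0,"z":0.046,"spin":0},{"x":0,"y":0,"z":0.046,"spin":0}]'  && python3 -m creep '[{"x":-0.004,"y":-0.0004,"z":0,"spin":0},{"x":-0.008,"y":-0.0009,"z":0,"spin":0},{"x":-0.012,"y":-0.0013,"z":0,"spin":0},{"x":-0.016,"y":-0.0018,"z":-0.0005,"spin":0},{"x":-0.020,"y":-0.0022,"z":-0.001,"spin":0},{"x":-0.024,"y":-0.0026,"z":-0.0015,"spin":0},{"x":-0.028,"y":-0.0031,"z":-0.002,"spin":0},{"x":-0.032,"y":-0.0035,"z":-0.003,"spin":0},{"x":-0.036,"y":-0.004,"z":-0.004,"spin":0},{"x":-0.040,"y":-0.0044,"z":-0.005,"spin":0},{"x":-0.043,"y":-0.0047,"z":-0.0055,"spin":0},{"x":-0.043,"y":-0.0047,"z":-0.0055,"spin":0}]'; python3 - <<'E'
from h import *
st(); c=r.camera("scene"); np.savez("s2.npz",**c); t=r.camera("top"); np.savez("t2.npz",**t)
cv2.imwrite("pics/s2.png",cv2.resize(c["pixels"][110:240,220:380],None,fx=4,fy=4,interpolation=2))
E
```

```text
time: 4.78
ee_pos: [0.4827, 0.0435, 0.1923]
eef_rot: [0.743, -0.67, -0.0, 0.0]
ft_force: [0.4, -0.3, -1.3]
width: 0.024
time: 6.28
ee_pos: [0.4397, 0.0387, 0.1871]
eef_rot: [0.743, -0.67, -0.0, 0.0]
ft_force: [0.7, 0.0, -0.9]
width: 0.024
t 6.28 p [0.4397 0.0387 0.1871] eul zyx [-84.1  -0.  180. ] F [ 0.68  0.03 -0.92] w 0.024
```

View pics/s2.png

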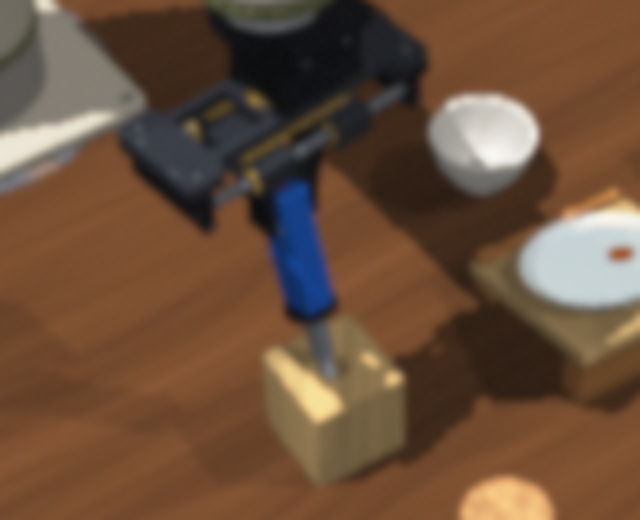

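The pen now leans in the jaws: flange at crop (318,310), tip in the hole at (330,370). Next: tighten the grip, lift clear, spin square to the label and rest, and measure the tilt.

```bash
python3 -m creep '[{"x":0,"y":0,"z":0,"spin":0},{"x":0,"y":0,"z":0,"spin":0},{"x":0,"y":0,"z":0.015,"spin":0},{"x":0,"y":0,"z":0.03,"spin":0},{"x":0,"y":0,"z":0.05,"spin":0},{"x":0,"y":0,"z":0.07,"spin":0},{"x":0,"y":0,"z":0.09,"spin":-3},{"x":0,"y":0,"z":0.10,"spin":-7},{"x":0,"y":0,"z":0.10,"spin":-10.4},{"x":0,"y":0,"z":0.10,"spin":-10.4},{"x":0,"y":0,"z":0.10,"spin":-10.4},{"x":0,"y":0,"z":0.10,"spin":-10.4}]' 0.0 45; cat > pen.py <<'E'
from h import *
import sys
tag=sys.argv[1]; s=st(); T=Ro.from_quat(s["eef_rot"]).as_matrix(); g=s["ee_pos"]+T[:,2]*.006
yh=T[:,0]; 
for nm in("scene","top"):
    c=r.camera(nm); np.savez(tag+nm+".npz",**c); im=c["pixels"]; H,S,V=cv2.split(cv2.cvtColor(im,cv2.COLOR_BGR2HSV)); P=pts(c)
    near=np.linalg.norm(P-g,axis=2)<.16
    b=near&(H>105)&(H<130)&(S>130)
    Q=P[b]; m=np.median(Q,0)
    for _ in range(4):
        mm=Q.mean(0); w=np.linalg.svd(Q-mm,full_matrices=False); n=w[2][2]; d=(Q-mm)@n; Q=Q[abs(d)<2*d.std()+1e-4]
    if n@(-c["R"].T@c["t"]-mm)<0: n=-n
    print(nm,"blue n",len(Q),"face pt",mm.round(4),"normal",n.round(3),"long axis",w[2][0].round(3),"sd",d.std().round(4))
    a=proj(c,g).astype(int); print(" grasp px",a)
    u,v=max(a[0]-60,0),max(a[1]-50,0); cv2.imwrite(f"pics/{tag}{nm}.png",cv2.resize(im[v:v+120,u:u+120],(600,600),interpolation=2)); print(" crop at",u,v)
E
python3 pen.py a
```

```text
time: 7.88
ee_pos: [0.4399, 0.0388, 0.2873]
eef_rot: [-0.679, 0.734, -0.0, -0.0]
ft_force: [-0.6, 0.3, -2.5]
width: 0.0239
t 7.88 p [0.4399 0.0388 0.2873] eul zyx [-94.4  -0.  180. ] F [-0.56  0.35 -2.5 ] w 0.0239
scene blue n 320 face pt [0.4617 0.0338 0.2776] normal [ 0.953 -0.112  0.281] long axis [ 0.279 -0.034 -0.96 ] sd 0.0023
 grasp px [289 137]
 crop at 229 87
  return _methods._mean(a, axis=axis, dtype=dtype,
  ret = um.true_divide(
pen.py:11: RuntimeWarning: Mean of empty slice.
  mm=Q.mean(0); w=np.linalg.svd(Q-mm,full_matrices=False); n=w[2][2]; d=(Q-mm)@n; Q=Q[abs(d)<2*d.std()+1e-4]
Traceback (most recent call last):
  File "pen.py", line 11, in <module>
    mm=Q.mean(0); w=np.linalg.svd(Q-mm,full_matrices=False); n=w[2][2]; d=(Q-mm)@n; Q=Q[abs(d)<2*d.std()+1e-4]
                                                               ~~~~^^^
IndexError: index 2 is out of bounds for axis 0 with size 0
```

View pics/ascene.png

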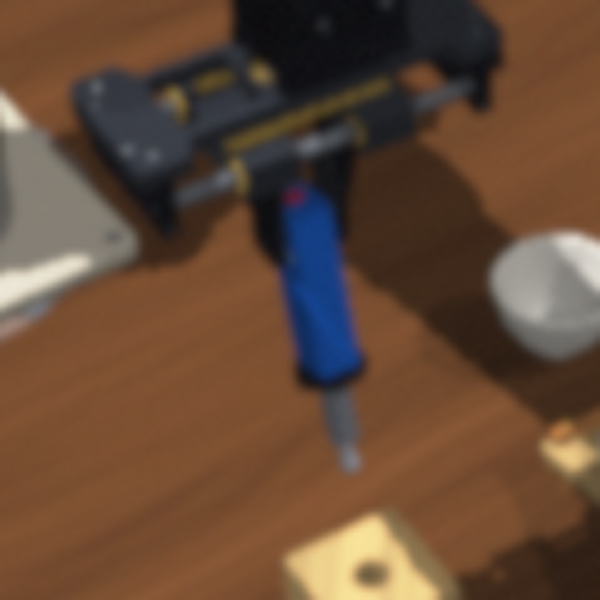

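The pen hangs free; its tip is at crop (350,468), i.e. scene pixel (299,180.6). I'll check the tilt by comparing the tip ray with the kinematics.

```bash
cat > tip.py <<'E'
from h import *
# intersect tip ray with the plane (grasp point, normal = jaw axis) -> tip position and tilt
def tip(c,px,s,L=.1257):
    T=Ro.from_quat(s["eef_rot"]).as_matrix(); g=s["ee_pos"]+T[:,2]*.006; n=T[:,0]
    o=-c["R"].T@c["t"]; d=c["R"].T@np.linalg.inv(c["K"])@np.array([px[0],px[1],1.])
    X=o+d*((g-o)@n)/(d@n); e=T[:,1]*np.sign(T[0,1]); w=X-g
    tilt=np.degrees(np.arctan2(w@e,-w[2])); print("tip",X.round(4),"rel",w.round(4),"dist",np.linalg.norm(w).round(4),"tilt",tilt.round(1)); return X
if __name__=="__main__":
    s=st(); c=dict(np.load("ascene.npz")); tip(c,(299,180.6),s)
    T=Ro.from_quat(s["eef_rot"]).as_matrix(); g=s["ee_pos"]+T[:,2]*.006; e=T[:,1]*np.sign(T[0,1])
    for a in np.radians([13,15,17,19,21]): print(np.degrees(a).round(), proj(c,g+.1257*(np.sin(a)*e+np.cos(a)*T[:,2])).round(1), proj(c,g+.0657*(np.sin(a)*e+np.cos(a)*T[:,2])).round(1), proj(c,g+(-.0343)*(np.sin(a)*e+np.cos(a)*T[:,2])).round(1))
E
python3 tip.py
```

```text
t 7.97 p [0.4399 0.0388 0.2872] eul zyx [-94.5  -0.  180. ] F [-0.76 -0.46 -1.8 ] w 0.0233
tip [0.4793 0.0357 0.1606] rel [ 0.0394 -0.0031 -0.1205] dist 0.1269 tilt 18.2
13.0 [296.9 178.4] [293.4 159.5] [287.  125.3]
15.0 [297.7 179.1] [293.8 159.9] [286.8 125.2]
17.0 [298.5 179.8] [294.2 160.2] [286.6 125. ]
19.0 [299.2 180.5] [294.6 160.6] [286.4 124.8]
21.0 [300.  181.1] [295.  160.9] [286.1 124.7]
```

```bash
python3 -m creep '[{"x":0,"y":-0.015,"z":0,"spin":0},{"x":0.005,"y":-0.045,"z":0,"spin":0},{"x":0.015,"y":-0.08,"z":0,"spin":0},{"x":0.02,"y":-0.115,"z":0,"spin":0},{"x":0.03,"y":-0.15,"z":0,"spin":0},{"x":0.035,"y":-0.185,"z":0,"spin":0},{"x":0.045,"y":-0.22,"z":0,"spin":0},{"x":0.05,"y":-0.25,"z":0,"spin":0},{"x":0.055,"y":-0.275,"z":-0.004,"spin":0},{"x":0.055,"y":-0.29,"z":-0.010,"spin":0},{"x":0.055,"y":-0.296,"z":-0.015,"spin":0},{"x":0.055,"y":-0.296,"z":-0.017,"spin":0}]' && python3 -m creep '[{"x":0,"y":0,"z":0,"spin":0},{"x":0,"y":0,"z":0,"spin":0},{"x":0,"y":0,"z":0,"spin":0},{"x":0,"y":0,"z":0,"spin":0},{"x":0,"y":0,"z":0,"spin":0},{"x":0,"y":0,"z":0,"spin":0},{"x":0,"y":0,"z":0,"spin":0},{"x":0,"y":0,"z":0,"spin":0}]'; sed -i 's/("scene","top")/("scene",)/' pen.py; python3 pen.py b
```

```text
time: 9.48
ee_pos: [0.4948, -0.2568, 0.2697]
eef_rot: [-0.679, 0.734, 0.0, -0.0]
ft_force: [-0.1, 0.5, -0.6]
width: 0.0235
time: 10.48
ee_pos: [0.495, -0.2572, 0.2702]
eef_rot: [-0.679, 0.734, -0.0, -0.0]
ft_force: [0.4, -0.2, -1.4]
width: 0.0234
t 10.47 p [ 0.495  -0.2572  0.2702] eul zyx [ -94.5   -0.  -180. ] F [ 0.4  -0.19 -1.39] w 0.0234
scene blue n 387 face pt [ 0.5175 -0.2607  0.2602] normal [ 0.955 -0.101  0.28 ] long axis [ 0.279 -0.018 -0.96 ] sd 0.0016
 grasp px [191 211]
 crop at 131 161
```

View pics/bscene.png

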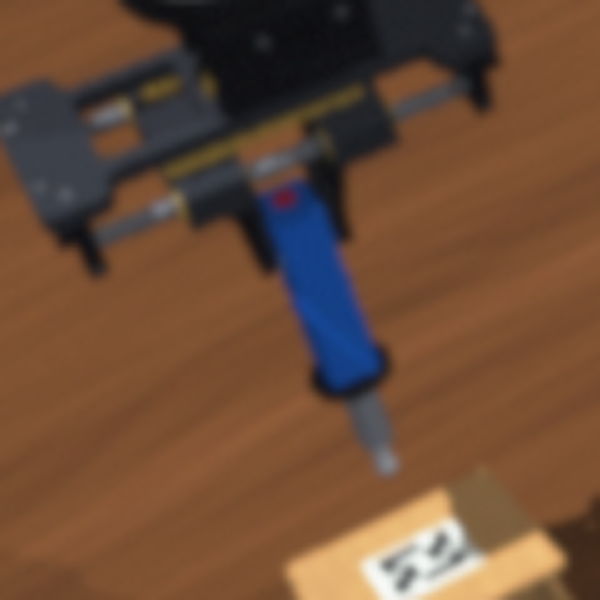

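```bash
python3 -c "
from tip import *
s=st(); tip(dict(np.load('bscene.npz')),(208.4,254.2),s)"
python3 -m creep '[{"x":0,"y":0,"z":0,"spin":0},{"x":0,"y":0,"z":0,"spin":0},{"x":0,"y":0,"z":0,"spin":0},{"x":0,"y":0,"z":0,"spin":0},{"x":-0.005,"y":0.005,"z":0.01,"spin":0},{"x":-0.01,"y":0.025,"z":0.02,"spin":0},{"x":-0.015,"y":0.065,"z":0.02,"spin":0},{"x":-0.02,"y":0.11,"z":0.02,"spin":0},{"x":-0.025,"y":0.16,"z":0.02,"spin":0},{"x":-0.03,"y":0.21,"z":0.02,"spin":0},{"x":-0.035,"y":0.255,"z":0.02,"spin":0},{"x":-0.0375,"y":0.29,"z":0.02,"spin":0}]' && python3 -m creep '[{"x":0,"y":0.035,"z":0,"spin":0},{"x":0,"y":0.07,"z":0,"spin":0},{"x":0,"y":0.11,"z":0,"spin":0},{"x":0,"y":0.15,"z":0,"spin":0},{"x":0,"y":0.19,"z":0,"spin":0},{"x":0,"y":0.225,"z":-0.01,"spin":0},{"x":0,"y":0.245,"z":-0.03,"spin":0},{"x":0,"y":0.256,"z":-0.05,"spin":0},{"x":0,"y":0.26,"z":-0.07,"spin":0},{"x":0,"y":0.26,"z":-0.08,"spin":0},{"x":0,"y":0.26,"z":-0.085,"spin":0},{"x":0,"y":0.26,"z":-0.085,"spin":0}]' && python3 pen.py c
```

```text
t 10.53 p [ 0.495  -0.2572  0.2702] eul zyx [-94.5  -0.  180. ] F [ 0.13 -0.49 -1.22] w 0.0236
tip [ 0.5332 -0.2602  0.145 ] rel [ 0.0382 -0.003  -0.1192] dist 0.1252 tilt 17.8
time: 12.02
ee_pos: [0.4564, 0.0361, 0.2912]
eef_rot: [-0.68, 0.733, -0.001, 0.0]
ft_force: [0.9, 0.5, -2.1]
width: 0.0238
time: 13.52
ee_pos: [0.4578, 0.2922, 0.2053]
eef_rot: [-0.679, 0.735, -0.0, -0.0]
ft_force: [-0.3, 0.3, -1.5]
width: 0.0236
t 13.53 p [0.4578 0.2922 0.2053] eul zyx [ -94.5   -0.  -180. ] F [-0.32  0.26 -1.55] w 0.0236
scene blue n 264 face pt [0.4787 0.2847 0.1936] normal [ 0.909 -0.342  0.238] long axis [ 0.242 -0.031 -0.97 ] sd 0.0032
 grasp px [369 126]
 crop at 309 76
```

View pics/cscene.png

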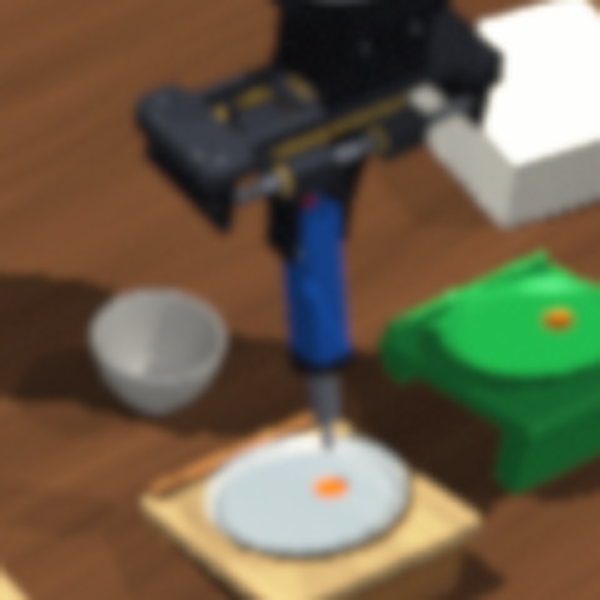

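Tip at crop (328,448), i.e. scene (374.6,165.6), just above the dot at (375.2,173.4). I'll check this with rays.

```bash
python3 -c "
from tip import *
s=st(); c=dict(np.load('cscene.npz')); X=tip(c,(374.6,165.6),s)
im=c['pixels'];H,S,V=cv2.split(cv2.cvtColor(im,cv2.COLOR_BGR2HSV)); m=np.zeros(H.shape,bool); m[168:180,366:384]=1
a=cen(m&(S>120)&(H<20)&(V>150)); print(a,ray(c,*a[0],.051)); print(proj(c,s['ee_pos']+[.038,-.003,-.126]), proj(c,[.503,.289,.051]))
w=r.camera('wrist'); np.savez('w3.npz',**w); cv2.imwrite('pics/w3.png',w['pixels']); print(proj(w,s['ee_pos']+[.038,-.003,-.126]), proj(w,[.503,.289,.051]))
"
```

```text
t 13.57 p [0.4579 0.2925 0.2056] eul zyx [ -94.5    0.  -180. ] F [-0.63  0.59 -1.4 ] w 0.0237
tip [0.4971 0.2894 0.0771] rel [ 0.0393 -0.0031 -0.1226] dist 0.1287 tilt 17.8
(array([374.69230769, 173.        ]), array([373, 172,   5,   3,  13], dtype=int32)) [0.50254367 0.288085   0.051     ]
[374.41959282 164.71824482] [375.02719339 172.95722057]
[318.94708685 145.98186845] [318.82267192 135.82518409]
```

View pics/w3.png

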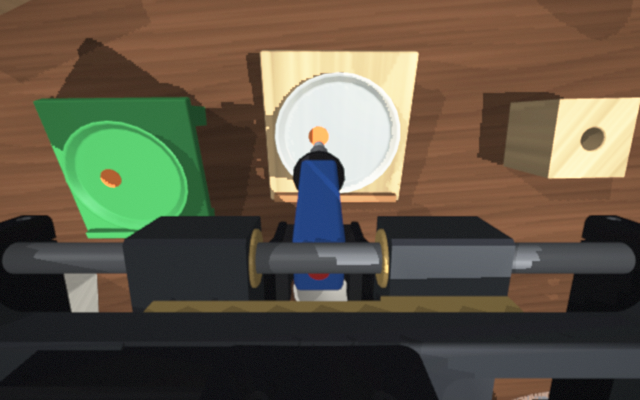

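Predicted and seen tip/dot pixels agree in both views: (319,146)/(319,135) in wrist. Now descending along the pen axis.

```bash
python3 -m creep '[{"x":0.001,"y":0,"z":-0.004,"spin":0},{"x":0.0025,"y":0,"z":-0.008,"spin":0},{"x":0.0035,"y":0,"z":-0.012,"spin":0},{"x":0.005,"y":0,"z":-0.016,"spin":0},{"x":0.006,"y":0,"z":-0.019,"spin":0},{"x":0.0065,"y":0,"z":-0.021,"spin":0},{"x":0.007,"y":-0.0005,"z":-0.022,"spin":0},{"x":0.007,"y":-0.0005,"z":-0.023,"spin":0},{"x":0.0075,"y":-0.0005,"z":-0.024,"spin":0},{"x":0.0075,"y":-0.0005,"z":-0.024,"spin":0},{"x":0.0075,"y":-0.0005,"z":-0.024,"spin":0}]'; python3 - <<'E'
from h import *
st()
for i in range(8): r.camera("wrist"); st()
E
```

```text
time: 15.0
ee_pos: [0.465, 0.2923, 0.1812]
eef_rot: [-0.679, 0.734, -0.0, -0.0]
ft_force: [-0.6, -0.5, -2.2]
width: 0.0237
t 15.0 p [0.465  0.2923 0.1812] eul zyx [ -94.5   -0.  -180. ] F [-0.59 -0.54 -2.17] w 0.0237
t 15.05 p [0.465  0.2923 0.1812] eul zyx [ -94.5   -0.  -180. ] F [-1.17 -1.2  -1.79] w 0.0238
t 15.1 p [0.465  0.2923 0.1812] eul zyx [ -94.5   -0.  -180. ] F [ 0.84 -0.42 -1.2 ] w 0.0239
t 15.15 p [0.465  0.2923 0.1812] eul zyx [ -94.5   -0.  -180. ] F [-0.14 -0.13 -1.64] w 0.0236
t 15.2 p [0.465  0.2923 0.1812] eul zyx [ -94.5   -0.  -180. ] F [ 0.21 -0.81 -1.27] w 0.0235
t 15.25 p [0.465  0.2923 0.1812] eul zyx [ -94.5   -0.  -180. ] F [ 0.12 -0.28 -2.16] w 0.0237
t 15.3 p [0.465  0.2923 0.1812] eul zyx [ -94.5   -0.  -180. ] F [ 1.06 -0.43 -1.85] w 0.0232
t 15.35 p [0.465  0.2923 0.1812] eul zyx [ -94.5   -0.  -180. ] F [ 1.03 -0.33 -1.34] w 0.0238
t 15.4 p [0.465  0.2923 0.1812] eul zyx [ -94.5   -0.  -180. ] F [ 1.6  -0.19 -1.75] w 0.0238
```

```bash
cat > f.py <<'E'
from h import *
F=[]
for i in range(8): r.camera("wrist"); F.append(r.read_state()["ft_force"])
st(); print("mean F",np.mean(F,0).round(2))
E
python3 -m creep '[{"x":0.0003,"y":0,"z":-0.001,"spin":0},{"x":0.0006,"y":0,"z":-0.002,"spin":0},{"x":0.001,"y":0,"z":-0.003,"spin":0},{"x":0.0013,"y":0,"z":-0.004,"spin":0},{"x":0.0013,"y":0,"z":-0.004,"spin":0}]'; python3 f.py
```

```text
time: 16.02
ee_pos: [0.4663, 0.2923, 0.1772]
eef_rot: [-0.679, 0.734, -0.0, -0.0]
ft_force: [-0.5, 0.2, -0.7]
width: 0.0239
t 16.43 p [0.4663 0.2923 0.1772] eul zyx [ -94.5   -0.  -180. ] F [-0.13 -1.42 -0.28] w 0.0235
mean F [-0.5  -0.25 -0.15]
```

```bash
python3 -m creep '[{"x":0.0003,"y":0,"z":-0.001,"spin":0},{"x":0.0006,"y":0,"z":-0.002,"spin":0},{"x":0.0006,"y":0,"z":-0.002,"spin":0}]'; python3 f.py
```

```text
time: 16.8
ee_pos: [0.4669, 0.2923, 0.1751]
eef_rot: [-0.679, 0.734, -0.0, -0.0]
ft_force: [-0.7, -0.7, 0.7]
width: 0.0234
t 17.2 p [0.4669 0.2923 0.1752] eul zyx [ -94.5   -0.  -180. ] F [-1.61 -0.46  1.05] w 0.0235
mean F [-0.96 -0.5   0.72]
```

```bash
python3 -m creep '[{"x":0.0003,"y":0,"z":-0.001,"spin":0},{"x":0.0006,"y":0,"z":-0.002,"spin":0},{"x":0.0008,"y":0,"z":-0.0025,"spin":0},{"x":0.0008,"y":0,"z":-0.0025,"spin":0},{"x":0.0008,"y":0,"z":-0.0025,"spin":0},{"x":0.0008,"y":0,"z":-0.0025,"spin":0}]'; python3 f.py; python3 pen.py d; python3 - <<'E'
from h import *
c=r.camera("wrist"); a=c["pixels"][95:215,260:380]; s=r.camera("scene"); b=s["pixels"][100:200,325:425]
cv2.imwrite("pics/e.png",np.hstack([cv2.resize(a,(390,390),interpolation=2),cv2.resize(b,(390,390),interpolation=2)]))
t=r.read_state()["ee_pos"]; print(proj(c,[.503,.289,.051]),proj(c,t+[.038,-.003,-.126+.005]),proj(s,[.503,.289,.051]))
E
```

```text
time: 17.95
ee_pos: [0.4677, 0.2923, 0.1727]
eef_rot: [-0.679, 0.734, -0.0, -0.0]
ft_force: [-1.4, -0.5, 1.7]
width: 0.024
t 18.35 p [0.4677 0.2923 0.1727] eul zyx [ -94.5   -0.  -180. ] F [-1.12  0.2   1.01] w 0.0238
mean F [-1.3  -0.28  1.61]
t 18.35 p [0.4677 0.2923 0.1727] eul zyx [ -94.5   -0.  -180. ] F [-1.12  0.2   1.01] w 0.0238
scene blue n 264 face pt [0.4884 0.2845 0.1603] normal [ 0.888 -0.405  0.217] long axis [ 0.236 -0.004 -0.972] sd 0.0039
 grasp px [371 136]
 crop at 311 86
[319.53791413 149.39737522] [319.01367073 146.43315926] [375.02719339 172.95722057]
```

View pics/e.png

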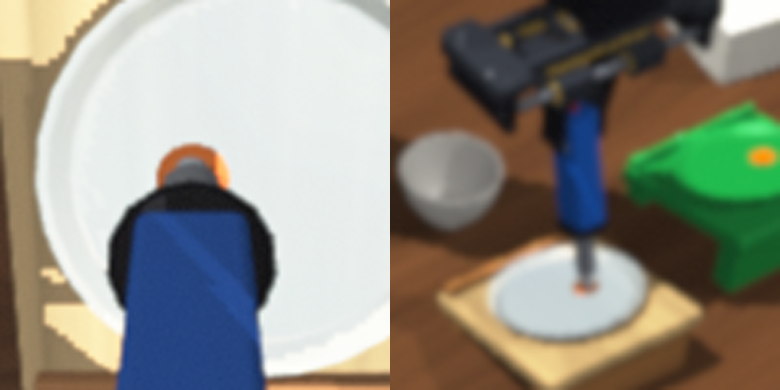

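Wrist and scene crops show the tip inside the orange dot (crop (190,165) and (583,285)). The force rise is about 3.3 N, which is half travel. Handing in.

```bash
python3 -c "
from h import *
print(r.close_job()); st()"
```

```text
the job is handed in; nothing more can be done
None
the job is handed in; nothing more can be done
```

I handed the job in at about 18.5 s with the pen held steadily on the orange dot. No verdict was reported, so the results below rest on my own measurements.

- **Grasp and tilt:** The moves cannot tilt the tool. I gripped the pen, lifted it part way, and levered its tip against the stand's hole until it leaned about 17° in the jaws. That one angle suits both the label (25°) and the glass (15°). I then gripped it at 45 N and lifted it clear.
- **Label reading:** I held still for more than 1.5 s with the focus on the label. The tip was about 60 mm away, the computed focus was within a few mm of the label's centre, and the axis was about 8° off square. Nothing came near the carton.
- **Press on the dot:** I came down along the pen's axis in small steps.
  - **Force:** it rose steadily by about 3.3 N, which matches roughly 5 mm of the spring's 10 mm travel.
  - **Tip position:** the images show the tip inside the dot, and the computed offset from its centre is about 1–2 mm.
- **Disagreements:**
  - **Tilt:** the estimates differ. The tip position gave 17.8°, the barrel's surface 16.2°, and 13.7° in a noisier view at the end. All are within the limits for both targets.
  - **Label in the scene view:** the label's outline there was cut off by my mask, so I used the top view and the depth readings, which agreed to about 2 mm.
- **Loose objects:** I kept the path clear of the cup, jar and bowl but took no final position check of them.

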